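# Lock the bayonet lid of the brush-washing pot

### The arm

A 7-joint arm with a two-finger parallel gripper is mounted at the origin on a cart in front of the work surface, level with it; the furniture and walls round the work are solid. World frame = base frame: x ahead of the robot, y to its left, z up, the work surface at z = 0. Lengths are in m, angles in rad, forces in N, time in s.
With the tool pointing down it reaches from about 0.425 to 1.025 m from the base axis. Payload 9.4 kg.
Tool frame: the origin (TCP) lies midway between the tips of the shut fingers; the grasp point (between the pads) lies 19 mm behind it; z points along the fingers, y is the line along which they close (so a half turn about z gives the same grasp; the last joint's range is limited). The gripper opens to 85 mm and grips with 20 to 120 N. Pads are 22 mm wide; open, the fingers measure 114 mm over their backs; the gripper's body (76 mm by 85 mm) begins 54 mm behind the grasp point. The pads swing forward as they close: fully open they stand 13 mm farther back than shut.
Start: joints at [1.094, 0.599, -0.003, 1.599, 0.002, 0.943, -0.08], TCP at [0.282, -0.668, 0.231] pointing down, gripper open.
Joint ranges: [-2.57, 2.57], [-0.35, 1.97], [-1.29, 1.29], [0.11, 2.56], [-1.05, 4.19], [0.11, 1.86], [-2.63, 2.63]. Speed limits (rad/s): [2.22, 2.22, 3.01, 3.01, 3.14, 3.14, 3.14].

### API

Orientations are given as [roll, pitch, yaw] about the fixed x, y, z axes, in that order (R = Rz(yaw) Ry(pitch) Rx(roll)).
In Python, from rig import manip gives the robot as it stands.
- The arm moves only by the tool apply_moves, never from a script. Its argument "plan" is one flat list of numbers, 7 for each row, row after row: the shift along the tool's x, y, z in mm, then the turn, a rotation vector about the tool's x, y, z in degrees, then the gripper's target within -1 to 1 (shut at 1, half-way at 0, fully open at -1). A call has 1 to 10 rows; each row shifts and turns the commanded pose from where the row before left it, along the tool's axes as they then stand; what a row does not reach is not made up. A row lasts 1/8 s, in which the tool goes at most 62.5 mm and 10.7 degrees, less where a joint would pass 70% of its speed; a pose out of reach is approached as far as the arm can. A call with a gripper value outside its range is refused whole. The fingers move at their own pace and stop on an object; "force" is the grip in N (left out, the last holds). Time passes only in rows, so rows that do not move let the fingers close. It gives the time, the measured TCP pose, the force, the opening and the grip force at its end, in the units of the state.
- manip.state(): the state, without advancing time (a new reading comes with each control period).
- manip.camera(name): name is "scene" or "top" or "wrist"; returns a dict with "pixels" (384x512x3 uint8, blue, green, red), "z_map" (384x512 float32, m along the optical axis (not along the pixel's ray), 0 where there is no reading), "camera_matrix" (3x3 intrinsics, pixels), "world_to_cam" (4x4, takes a point from world to camera coordinates). Camera axes: x right, y down, z forward; pixel columns grow to the right and rows downward; lengths in m; the calibration is good to about 2 mm. A picture is of the moment at which its call begins.
- manip.job_done(): hands the job in; it is judged then, once.
Trained networks look in the newest picture that a camera, given by its name, has taken for a name from the list of things; names that differ only in an ending like _2 or _b are one class to them, and where a whole thing is asked for, a point or a joint stands for the part that bears it (a point fixed in the world has none). Each returns a list of dicts, best first, with "conf" (0 to 1); they miss things now and then, are a little off and sometimes report something else, mostly with a low value. They report only what shows in the picture. A call takes as long as a camera call. They do not tell look-alikes from the thing itself.
- manip.find_in(label, camera): "bbox" ([centre column, centre row, width, height] in pixels, round what is visible of it).
- manip.silhouettes(label, camera): "mask" (384x512 bool, what is visible of it) and "bbox" ([centre column, centre row, width, height] in pixels, round what is visible of it).
The state is a dict: "time_s": time; "joint_pos": joint angles; "joint_vel": joint speeds; "tau": joint torques, N m; "ee_pos": TCP position; "tool_rot": TCP orientation; "contact_force": force on the tool from outside, world axes, zero at the start; "torque": the same for the moment, N m; "gripper_width": finger opening in m; "gripper_force": force on a finger pad.
Only numpy, scipy, OpenCV 4.12 (cv2) and the standard library are available. Lean on these libraries where they do the work, as an engineer would, in place of code of your own. Each camera call takes 0.05 s, during which the arm holds its last target. There are 200 camera calls.

### The job

Close the brush-washing pot: its lid stands loosely in the mouth with its two lugs in the entry slots. Press the lid down against its spring and turn it a quarter turn clockwise (seen from above) until it locks with its black bar in line with the two brass studs on the rim, then let go of it. Leave the jar, the small tin and the cork block where they are.

Things in the scene. Friction and masses are not known exactly. Their poses are not given: they have to be found in the camera images.
- pot_mouth (a point): Pot: round aluminium can, 104 mm diameter, on a 130x116x12 mm board fixed to the table. Point: on its axis at the rim, 92 mm above the table; z up, x = locked direction, towards a brass stud; a second stud is opposite. Inside the rim (bore 69 mm) runs a lip 10 mm thick with two entry slots. A spring plate pushes the lid up, 1.5 N net at the start, 6 N fully pressed.
- entry_slot (a point): One of the two entry slots in the pot's lip, 17 to 21 mm wide, at rim height, 39 mm from the axis, 80 degrees counter-clockwise (from above) of the pot's x; the other is opposite. From each slot a channel under the lip leads clockwise to a stop.
- lock_mark (a point): One of the two small brass studs on the pot's rim, 48 mm from the axis along the pot's x; the other is opposite. Under the lip here is a recess 4.5 mm high: a lug rises into it when let go and cannot turn back. The stop is about 6 degrees farther clockwise.
- lid_bar (a point): Loose lid (0.12 kg): plug of 66 mm diameter with a flat top, and on that a black grip bar 60x12x26 mm (long, wide, high). Point: the bar's centre, 13 mm above the flat top; x along the bar, z up. At the start it is 30 mm above pot_mouth, bar in line with the slots. The lid has half-turn symmetry and 1.5 mm of play all round.
- lid_lug (a point): Centre of one of the lid's two lugs (steel, 12 mm wide, 6 mm thick), under the bar's end, 35 mm from the axis, reaching out to 41 mm, 34 mm below lid_bar; the other is opposite. Pressed down 9 mm from the start the lugs clear the lip and the lid turns; the bottom is at 13 mm. Locked, lid_bar is 25 to 26 mm above pot_mouth.
- jar_mid (a point): Bystander: a glass jar with a gold lid, 91 mm in diameter, 124 mm high; the point is half-way up. Leave it alone.
- dipper_mid (a point): Bystander: a small open round tin, 60 mm in diameter, 33 mm high; the point is half-way up. Leave it alone.
- block_mid (a point): Bystander: a cork sanding block, 40 x 70 x 24 mm; the point is at its centre. Leave it alone.
There are look-alikes about, which are no part of the job. Leave any green look-alike of the part that bears lid_bar alone.

How it is judged:
By the outcome, as a careful person would: the job done as asked, in the order asked, and still so for the second after the job is handed in, with the robot touching nothing.
It also fails if it takes over 32 s, if anything falls off the work surface, if the arm or the gripper's body presses on something with over 40 N, if the wrist force passes 120 N, or if a joint passes its speed limit or range.

## Working session

There is one attempt and no reset: what is moved stays moved. The work goes in short steps, Python scripts to look and compute and a tool call to move; the robot and the scene stay as the last step left them, time stands still between calls to the robot, and variables do not carry over. Pictures are saved under pics/ and viewed, at most 10 in all, crops included, and the job is handed in when it is done.

Besides the shell and the picture viewer there is one more tool, called after "Emit:" as name(argument=value, ...), one argument or row to a line, values as JSON. apply_moves: Moves the arm, as the interface text tells. Its arguments: {"type":"object","properties":{"plan":{"type":"array","items":{"type":"number"}},"force":{"type":"number"}},"required":["plan"]}

```bash
mkdir -p pics; cat > h.py <<'E'
from rig import manip
import numpy as np, cv2
def cloud(c):
    z=c["z_map"];K=c["camera_matrix"];v,u=np.mgrid[:384,:512]
    p=np.stack([(u-K[0,2])/K[0,0]*z,(v-K[1,2])/K[1,1]*z,z],-1)
    W=np.linalg.inv(c["world_to_cam"])
    return p@W[:3,:3].T+W[:3,3]
E
python3 - <<'E'
from h import *
print(manip.state())
ims=[]
for n in("scene","top"):
    c=manip.camera(n);P=cloud(c);ims.append(c["pixels"]);np.save(n+".npy",P)
    for l in("lid_bar","pot_mouth","lock_mark","entry_slot","jar_mid","dipper_mid","block_mid"):
        for d in manip.find_in(l,n)[:3]:
            b=d["bbox"];q=P[int(b[1]),int(b[0])]
            print(n,l,round(d["conf"],2),np.round(b),q.round(3))
    cv2.imwrite(f"pics/{n}1.png",c["pixels"])
E
```

```text
{'time_s': 0.0, 'joint_pos': array([ 1.09425948,  0.600174  , -0.00252817,  1.60015608,  0.00180038,
        0.94289063, -0.07979515]), 'joint_vel': array([-0.00113825,  0.00041959,  0.00104381,  0.00077667,  0.00116269,
        0.00080592,  0.0007018 ]), 'tau': array([ 7.78772064e-04, -7.76461101e+01,  1.56533204e+00, -2.58018279e+01,
        1.24194895e-02,  8.71147087e-03, -1.58032893e-06]), 'ee_pos': array([ 0.2820047 , -0.66737773,  0.23037251]), 'tool_rot': array([-3.13997418e+00,  1.56881683e-04,  3.99888150e-01]), 'contact_force': array([ 5.42010671e-04, -8.20092303e-01,  7.72608526e-01]), 'torque': array([ 0.01800113, -0.03894395,  0.04519573]), 'gripper_force': 0.0, 'gripper_width': 0.08564233185032384}
scene lid_bar 0.81 [286. 142.  31.  41.] [ 0.478 -0.125  0.066]
scene lid_bar 0.64 [267. 186.  44.  35.] [ 0.491 -0.277  0.111]
scene pot_mouth 0.94 [266. 207.  77.  80.] [ 0.504 -0.31   0.094]
scene entry_slot 0.89 [267. 206.  83.  78.] [ 0.503 -0.306  0.094]
scene entry_slot 0.65 [216. 292.  32.  40.] [ 0.469 -0.47   0.017]
scene jar_mid 0.92 [283. 277.  56.  69.] [ 0.584 -0.438  0.125]
scene dipper_mid 0.96 [218. 295.  31.  38.] [ 0.474 -0.472  0.018]
scene dipper_mid 0.58 [197. 211.  36.  38.] [ 0.362 -0.331  0.026]
scene block_mid 0.6 [263. 184.  41.  33.] [ 0.485 -0.276  0.113]
scene block_mid 0.59 [197. 207.  33.  34.] [ 0.361 -0.323  0.026]
top lid_bar 0.96 [245. 178.  26.  31.] [ 0.48  -0.269  0.134]
top lid_bar 0.82 [174. 195.  36.  28.] [ 0.458 -0.099  0.046]
top pot_mouth 0.67 [245. 190.  65.  66.] [ 0.461 -0.269  0.109]
top lock_mark 0.62 [246. 188.  68.  70.] [ 0.464 -0.269  0.11 ]
top entry_slot 0.83 [248. 190.  71.  69.] [ 0.46  -0.273  0.108]
top jar_mid 0.9 [310. 145.  44.  47.] [ 0.56  -0.407  0.124]
top jar_mid 0.53 [264. 240.  26.  18.] [ 0.36  -0.312  0.025]
top dipper_mid 0.78 [329. 193.  25.  22.] [ 0.476 -0.47   0.016]
top block_mid 0.71 [266. 241.  31.  21.] [ 0.358 -0.319  0.026]
```

```bash
python3 - <<'E'
import cv2,numpy as np
a=cv2.imread("pics/scene1.png")[90:340,150:380];b=cv2.imread("pics/top1.png")[110:280,140:370]
a=cv2.resize(a,(400,435),interpolation=2);b=cv2.resize(b,(400,296),interpolation=2)
b=cv2.copyMakeBorder(b,0,139,0,0,0)
cv2.imwrite("pics/v1.png",np.hstack([a,b]))
E
```

```text
(no output)
```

View pics/v1.png

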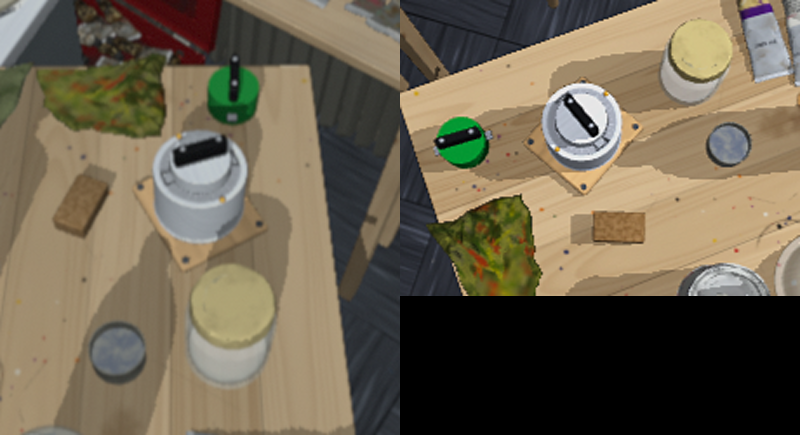

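The view shows the pot (top crop ~580,125), with the silver lid's black bar at ~(580,115). The green lid on the left (~462,140) is the look-alike. Next I measure the bar, flat top and studs.

```bash
python3 - <<'E'
from h import *
for n in("scene","top"):
    P=np.load(n+".npy");im=cv2.imread(f"pics/{n}1.png")
    near=np.hypot(P[...,0]-.475,P[...,1]+.275)<.075
    m=near&(P[...,2]>.127)&(P[...,2]<.142)&(im.max(-1)<110)
    q=P[m];r=cv2.minAreaRect((q[:,:2]*1000).astype(np.float32))
    w=np.linalg.eigh(np.cov(q[:,:2].T))[1][:,1]
    print(n,m.sum(),q.mean(0).round(4),r,"dir",np.degrees(np.arctan2(w[1],w[0])).round(1))
    # rim
    k=near&(abs(P[...,2]-.092)<.005);c,rad=cv2.minEnclosingCircle((P[k][:,:2]*1000).astype(np.float32));print("rim",k.sum(),c,rad)
    hsv=cv2.cvtColor(im,cv2.COLOR_BGR2HSV)
    b=near&(P[...,2]>.085)&(hsv[...,1]>110)&(hsv[...,0]>8)&(hsv[...,0]<35)&(hsv[...,2]>90)
    for v,u in np.argwhere(b): print(u,v,P[v,u].round(3),hsv[v,u])
E
```

```text
scene 223 [ 0.4856 -0.2692  0.1339] ((485.2412109375, -267.6971130371094), (59.22568130493164, 14.096542358398438), 40.87340545654297) dir -139.7
rim 1012 (485.2565612792969, -267.5634460449219) 52.60147476196289
252 167 [ 0.446 -0.237  0.098] [ 20 150 180]
253 167 [ 0.448 -0.236  0.097] [ 20 128 178]
252 168 [ 0.447 -0.239  0.096] [ 20 150 191]
253 168 [ 0.449 -0.238  0.097] [ 20 149 182]
277 204 [ 0.522 -0.298  0.098] [ 21 157 187]
278 204 [ 0.523 -0.296  0.095] [ 20 143 185]
277 205 [ 0.522 -0.299  0.094] [ 21 133 194]
278 205 [ 0.524 -0.299  0.097] [ 20 132 188]
top 146 [ 0.4852 -0.2657  0.1347] ((486.49822998046875, -265.0464782714844), (59.27806854248047, 11.6608247756958), 41.5798454284668) dir -139.7
rim 867 (486.963623046875, -265.25799560546875) 52.13627624511719
258 162 [ 0.528 -0.296  0.093] [ 19 159 188]
257 163 [ 0.524 -0.294  0.097] [ 18 151 176]
258 163 [ 0.525 -0.296  0.095] [ 22 221 231]
257 164 [ 0.522 -0.294  0.096] [ 17 141 143]
258 164 [ 0.522 -0.296  0.097] [ 21 238 199]
259 164 [ 0.523 -0.298  0.094] [ 20 167 206]
230 194 [ 0.452 -0.236  0.097] [ 20 135 200]
229 195 [ 0.45  -0.234  0.096] [ 19 138 196]
230 195 [ 0.449 -0.236  0.098] [ 22 216 237]
231 195 [ 0.451 -0.238  0.091] [ 21 176 220]
229 196 [ 0.448 -0.234  0.095] [ 18 176 149]
230 196 [ 0.448 -0.236  0.091] [ 21 233 200]
231 196 [ 0.448 -0.238  0.093] [ 20 113 204]
```

Emit:
apply_moves(
  plan=[34.4,-29,1,0,0,0,-1,34.4,-29,1,0,0,0,-1,34.4,-29,1,0,0,0,-1,34.4,-29,1,0,0,0,-1,34.4,-29,1,0,0,0,-1,34.4,-29,1,0,0,0,-1,34.4,-29,1,0,0,0,-1,34.4,-29,1,0,0,0,-1,34.4,-29,1,0,0,-9,-1,0,0,0,0,0,-9,-1],
)

```text
time_s: 2.05
ee_pos: [0.468, -0.303, 0.2225]
tool_rot: [-3.142, -0.002, 0.725]
contact_force: [-0.2, -0.5, 0.9]
gripper_width: 0.0855
gripper_force: 0.0
```

```bash
cat > m.py <<'E'
from h import *
import sys
s=manip.state();c=manip.camera("wrist");P=cloud(c);im=c["pixels"];cv2.imwrite(f"pics/{sys.argv[1]}.png",im)
print(s["time_s"],s["ee_pos"].round(4),np.degrees(s["tool_rot"]).round(1),s["contact_force"].round(1),s["gripper_width"],s["joint_pos"].round(2))
near=np.hypot(P[...,0]-.486,P[...,1]+.266)<.06
m=near&(P[...,2]>.115)&(P[...,2]<.142)&(im.max(-1)<110)
q=P[m]
if len(q)>20:
    print(m.sum(),q.mean(0).round(4),q[:,2].max(),cv2.minAreaRect((q[:,:2]*1000).astype(np.float32)))
E
python3 m.py w1
```

```text
2.05 [ 0.468  -0.303   0.2225] [-1.80e+02 -1.00e-01  4.16e+01] [-0.2 -0.5  0.9] 0.08546224491022972 [ 0.56  0.41 -0.12  1.99  0.07  0.74 -0.45]
966 [ 0.4884 -0.2661  0.1352] 0.13822815531946295 ((487.0594787597656, -266.7923583984375), (58.623130798339844, 11.738031387329102), 41.019771575927734)
```

Emit:
apply_moves(
  plan=[19.2,-7.4,0,0,0,0.5,-1,19.2,-7.4,0,0,0,0,-1,0,0,35,0,0,0,-1,0,0,20,0,0,0,-1,0,0,0,0,0,0,-1],
)

```text
time_s: 2.72
ee_pos: [0.4843, -0.2708, 0.1662]
tool_rot: [-3.139, 0.001, 0.703]
contact_force: [0.7, -0.6, 1.3]
gripper_width: 0.0854
gripper_force: 0.0
```

```bash
python3 m.py w2
```

```text
2.725 [ 0.4843 -0.2708  0.1662] [-1.799e+02  1.000e-01  4.030e+01] [ 0.7 -0.6  1.3] 0.08543593045148368 [ 0.48  0.49 -0.11  2.05  0.09  0.62 -0.55]
1459 [ 0.49   -0.2643  0.1347] 0.13814295537866117 ((487.5753479003906, -266.26898193359375), (59.56098937988281, 11.860025405883789), 41.65760803222656)
```

View pics/w2.png

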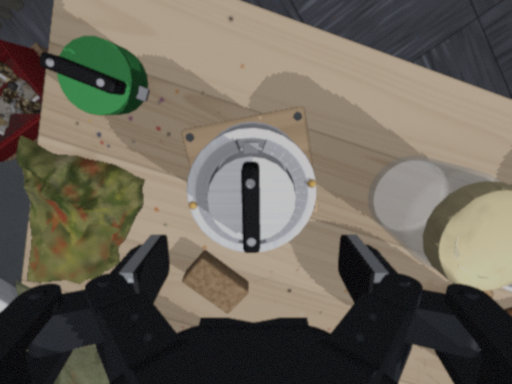

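The wrist view shows the bar at (251,207), lined up with tool x, and the studs at (193,205) and (312,183). I descend and grip.

Emit:
apply_moves(
  plan=[5,-1.3,0,0,0,-1,-1,0,0,20,0,0,0,-1,0,0,20,0,0,0,-1,0,0,12,0,0,0,-1,0,0,0,0,0,0,-1],
)

```text
time_s: 3.4
ee_pos: [0.4882, -0.2663, 0.1151]
tool_rot: [-3.141, 0.0, 0.723]
contact_force: [-0.3, -0.4, -0.2]
gripper_width: 0.0854
gripper_force: 0.0
```

Emit:
apply_moves(
  plan=[0,0,0,0,0,0,0.3,0,0,0,0,0,0,0.6,0,0,0,0,0,0,1,0,0,0,0,0,0,1,0,0,0,0,0,0,1,0,0,0,0,0,0,1,0,0,0,0,0,0,1],
  force=40,
)

```text
time_s: 4.28
ee_pos: [0.4883, -0.2664, 0.1153]
tool_rot: [3.141, -0.0, 0.723]
contact_force: [0.1, -0.1, 0.7]
gripper_width: 0.0114
gripper_force: 42.5
```

Gripped (11.4 mm wide). Now I press 11 mm.

Emit:
apply_moves(
  plan=[0,0,3,0,0,0,1,0,0,3,0,0,0,1,0,0,3,0,0,0,1,0,0,2.5,0,0,0,1,0,0,0,0,0,0,1,0,0,0,0,0,0,1],
  force=60,
)

```text
time_s: 5.03
ee_pos: [0.4882, -0.2664, 0.1038]
tool_rot: [3.142, 0.0, 0.723]
contact_force: [-0.4, 0.6, 5.2]
gripper_width: 0.0102
gripper_force: 65.0
```

Emit:
apply_moves(
  plan=[0,0,0,0,0,6,1,0,0,0,0,0,8,1,0,0,0,0,0,8,1,0,0,0,0,0,8,1,0,0,0,0,0,0,1],
)

```text
time_s: 5.65
ee_pos: [0.4889, -0.2666, 0.104]
tool_rot: [3.14, -0.001, 0.2]
contact_force: [1.7, -1.3, 4.2]
gripper_width: 0.0107
gripper_force: 65.0
```

```bash
python3 -c "
from rig import manip
s=manip.state();print(s['ee_pos'],s['tool_rot'],s['contact_force'],s['torque'],s['gripper_width'],s['joint_pos'])"
```

```text
[ 0.48891019 -0.26661514  0.10400721] [ 3.14048420e+00 -8.19287296e-04  1.99910746e-01] [ 1.73748213 -1.29053747  4.2407762 ] [-0.2745525  -0.28873026 -0.05938425] 0.010656981750364067 [ 0.36279302  0.57952864  0.04962138  2.09654053 -0.05955512  0.46549463
 -0.91336758]
```

Emit:
apply_moves(
  plan=[0,0,0,0,0,8,1,0,0,0,0,0,8,1,0,0,0,0,0,8,1,0,0,0,0,0,8,1,0,0,0,0,0,8,1,0,0,0,0,0,6,1,0,0,0,0,0,4,1,0,0,0,0,0,0,1,0,0,0,0,0,0,1],
)

```text
time_s: 6.78
ee_pos: [0.4885, -0.2668, 0.1039]
tool_rot: [3.141, -0.001, -0.67]
contact_force: [0.9, -1.1, 4.6]
gripper_width: 0.0104
gripper_force: 65.0
```

```bash
python3 -c "
from rig import manip
s=manip.state();print(s['ee_pos'],s['tool_rot'],s['contact_force'],s['torque'],s['gripper_width'],s['joint_pos'])"
```

```text
[ 0.48845023 -0.26681103  0.10385628] [ 3.14139530e+00 -6.51764604e-04 -6.70332095e-01] [ 0.91528311 -1.09140154  4.58214316] [-0.37948552 -0.06808886 -0.02920969] 0.01040534359485728 [ 0.20121307  0.59798212  0.28848572  2.1072359  -0.35283182  0.48085084
 -1.48391841]
```

Emit:
apply_moves(
  plan=[0,0,-2,0,0,0,1,0,0,-2,0,0,0,1,0,0,-2,0,0,0,1,0,0,-1,0,0,0,1,0,0,0,0,0,0,1,0,0,0,0,0,0,1],
)

```text
time_s: 7.52
ee_pos: [0.4883, -0.2666, 0.1108]
tool_rot: [3.141, -0.0, -0.674]
contact_force: [1.0, -3.0, 3.9]
gripper_width: 0.0105
gripper_force: 64.8
```

Emit:
apply_moves(
  plan=[0,0,0,0,0,-2,1,0,0,0,0,0,0,1],
)

```text
time_s: 7.78
ee_pos: [0.4879, -0.2664, 0.1107]
tool_rot: [3.141, 0.001, -0.638]
contact_force: [1.2, -3.0, 2.8]
gripper_width: 0.0107
gripper_force: 64.7
```

```bash
python3 -c "
from rig import manip
s=manip.state();print(s['ee_pos'],s['tool_rot'],s['contact_force'],s['torque'],s['gripper_width'])"
```

```text
[ 0.48793084 -0.26642569  0.11065848] [ 3.14144095e+00  5.11527779e-04 -6.37762960e-01] [ 1.16986119 -3.01811025  2.80087732] [-0.73492051 -0.05174861  0.07897821] 0.010655116074333091
```

Turn the 2° back, then open and retreat.

Emit:
apply_moves(
  plan=[0,0,0,0,0,2,1,0,0,0,0,0,0,1,0,0,0,0,0,0,0.5,0,0,0,0,0,0,-0.2,0,0,0,0,0,0,-1,0,0,0,0,0,0,-1,0,0,0,0,0,0,-1,0,0,0,0,0,0,-1],
)

```text
time_s: 8.78
ee_pos: [0.4882, -0.2664, 0.1108]
tool_rot: [3.142, 0.0, -0.674]
contact_force: [0.0, 0.2, -0.1]
gripper_width: 0.0853
gripper_force: 0.0
```

Emit:
apply_moves(
  plan=[0,0,-20,0,0,0,-1,0,0,-30,0,0,0,-1,0,0,-40,0,0,0,-1,0,0,0,0,0,0,-1,0,0,0,0,0,0,-1],
)

```text
time_s: 9.4
ee_pos: [0.4881, -0.2661, 0.2005]
tool_rot: [-3.141, 0.0, -0.673]
contact_force: [0.1, -0.6, 0.3]
gripper_width: 0.0854
gripper_force: 0.0
```

```bash
python3 m.py w3
```

```text
9.4 [ 0.4881 -0.2661  0.2005] [-180.     0.   -38.6] [ 0.1 -0.6  0.3] 0.08540568190927202 [ 0.12  0.46  0.39  2.04 -0.27  0.69 -1.56]
953 [ 0.49   -0.2674  0.1303] 0.13333905266116472 ((487.8268127441406, -266.1854553222656), (11.49842357635498, 58.9100227355957), 51.4267692565918)
```

View pics/w3.png

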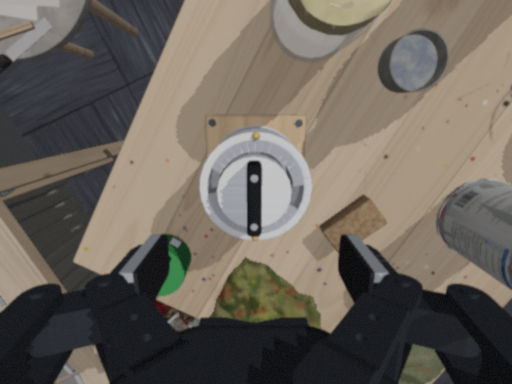

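The bar (254,198) is in line with the studs (256,135) and (254,238). It sits about 4.5 mm lower than at the start, which matches the locked height, so I hand it in.

```bash
python3 -c "
from rig import manip
print(manip.job_done())"
```

```text
the job is handed in; nothing more can be done
None
```

The pot's lid is pressed down, turned 80° clockwise and released; the final picture shows it at locked height with its bar in line with the brass studs; the jar, tin, cork block and green look-alike were not touched, and the job was handed in at about 9.4 s.

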